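Load a flanged bush into the slotted holding jig

TASK

Pick up the flanged steel bush, stand it flange down on the front ledge of the slotted holding jig and slide it sideways into the slot so that its flange runs under the slotted plate; push on past the sprung catch until it is fully home and press it firmly against the hidden stop with about 14 N, then let go and leave it standing there. Go by feel, because the stop may be set anywhere along the slot's second half, and never force it: a push of 20 N is too much. Leave the plain spacer sleeve and the other things where they are.

Things in the scene. Friction and masses are not known exactly. Their poses are not given: they have to be found in the camera images.
- bush: flanged steel bush, loose, 0.2 to 0.33 kg, standing on its flange: round flange 44 mm across and 6 mm thick at the bottom, coaxial barrel 28 mm across above it, 75 mm high in all (a bore shows in the top). Origin at the centre of the flange's underside, z up along the barrel; its yaw means nothing. Held loosely or high up it tips and jams under the plate; grip it firmly.
- jig: steel holding jig fixed to the bench, 154 (x = -70 to 84) x 84 (y) x 25.5 mm high, turned up to 0.35 rad. Origin on its underside; its x axis is the way the bush slides in. The base slab's top is at z = 10 mm. From x = -22 to 84 mm a plate covers it, z = 19.5 to 25.5 mm (screw heads to 29), over a channel 9.5 mm high and 51 mm wide for the flange. Its slot, on y = 0, is 31 mm wide for the barrel.
- ledge (a point): centre of the jig's open front ledge (x = -70 to -22 mm of the jig), on the base slab's top, at x = -47, y = 0, z = 10 mm of the jig; the bush stands here just clear of the plate.
- slot_mouth (a point): middle of the slot's open mouth, on top of the plate, at x = -22, y = 0, z = 25.5 mm of the jig. The mouths of slot and channel are flared at 45 degrees over their first 10 to 12 mm.
- slot_end (a point): middle of the slot's closed end, on top of the plate, at x = 62, y = 0, z = 25.5 mm of the jig. The barrel never gets there: a rigid stop hidden under the plate meets the flange first. It was set beforehand so that the bush is home with its axis 18 to 42 mm before this point (x = 20 to 44 mm of the jig); where exactly is not given and must be felt.
- catch (a joint): travel (m) of a sprung catch hidden in the channel's +y side, 14 mm before the home axis position. From 30 mm before home the flange pushes it aside, resisting about 2 to 8 N with friction; from 14 mm before home it springs back behind the flange and holds it. 0: channel empty; 0.006 to 0.0075: widest part of the flange passing; 0.001 to 0.004: bush home.
- spacer: plain steel spacer sleeve without flange, loose, standing, 28 mm in diameter and 75 mm high; origin at the centre of its underside. Not to be used; it may stand where the bush might be expected and the two can change places.
- masking_tape: roll of masking tape lying flat on the bench, 105 mm across, 25 mm high, origin under its centre; bystander.
- pliers_1: pair of pliers lying on the bench, about 54 x 178 x 13 mm, origin under their middle; bystander.
Mind the look-alikes: they are no part of the job. What is shaped like the jig but blue is not meant. What is shaped like the bush but orange is not meant.

How it is judged:
By the outcome, as a careful person would: the job done as asked, in the order asked, and still so for the second after the job is handed in, with the robot touching nothing.
It also fails if it takes over 51 s, if anything falls off the work surface, if the arm or the gripper's body presses on something with over 40 N, if the wrist force passes 120 N, or if a joint passes its speed limit or range.

ROBOT

A 6-joint arm with a two-finger parallel gripper is mounted at the origin on a cart in front of the work surface, level with it; the furniture and walls round the work are solid. World frame = base frame: x ahead of the robot, y to its left, z up, the work surface at z = 0. Lengths are in mm, angles in degrees, forces in N, time in s.
With the tool pointing down it reaches from about 250 to 775 mm from the base axis. Payload 4 kg.
Tool frame: the origin (TCP) lies between the finger pads; the fingertips stand 22 mm ahead of it and the grasp point (between the pads) lies 3 mm ahead of it; z points along the fingers, x is the direction in which the jaws open and shut, and the axes are right-handed (so a half turn about z gives the same grasp; the last joint's range is limited). The gripper opens to 94 mm and grips with 3 to 60 N. Pads are 16 mm wide; open, the fingers measure 119 mm over their backs; the gripper's body (75 mm by 177 mm) begins 78 mm behind the grasp point.
Start: joints at [-77.126, 4.996, 78.535, -0, 96.463, -5.907], TCP at [177.076, -520.732, 227.506] pointing down, gripper open.
Joint ranges: [-177.83, 177.83], [-43.37, 116.18], [15.69, 146.23], [-61.86, 241.86], [9.47, 152.12], [-147.06, 147.06]. Speed limits (degrees/s): [159.86, 159.86, 180, 180, 180, 180].

INTERFACE

Orientations are given as a 3x3 rotation matrix whose columns are the frame's x, y, z axes.
In Python, from rig import move_pose, servo_line, goto_joints, set_gripper, pause, solve_ik, read_state, grab_frame, camera_info, PlanningError, close_job, masks_of, mark_of gives the robot as it stands. Calls block until the motion is done:
- move_pose(position, orientation): joint-space move of the TCP to a pose.
- servo_line(position, rot=None, velocity=150): straight line of the TCP; rot=None keeps the orientation; velocity is the mean speed in mm/s.
- goto_joints(angles): joint-space move.
- set_gripper(opening): finger opening in mm; the grip force is fixed at half the most; returns when the fingers have stopped.
- pause(seconds).
- solve_ik(position, orientation): joint angles nearest the present ones, or None.
- read_state(): the state.
- grab_frame(name): name is "scene" or "top"; returns the picture (384x512x3 uint8, red, green, blue); there is no depth.
- camera_info(name): a dict with "fx", "fy", "cx", "cy" (pixels), "rvec" (rotation vector, rad) and "tvec" (3), from world to camera coordinates, as OpenCV has them. Camera axes: x right, y down, z forward; pixel columns grow to the right and rows downward; lengths in mm; the calibration is good to about 2 mm. A picture is of the moment at which its call begins. camera_info takes no time and is no camera call.
A pose or a line that the arm cannot do raises PlanningError and nothing moves.
- close_job(): hands the job in, once; it reports no verdict.
Trained networks look in the newest picture that a camera, given by its name, has taken for a name from the list of things; names that differ only in an ending like _2 or _b are one class to them, and where a whole thing is asked for, a point or a joint stands for the part that bears it (a point fixed in the world has none). Each returns a list of dicts, best first, with "score" (0 to 1); they miss things now and then, are a little off and sometimes report something else, mostly with a low value. They report only what shows in the picture. A call takes as long as a camera call. They do not tell look-alikes from the thing itself.
- masks_of(camera, target): "pixels" (384x512 bool, what is visible of it) and "position" ([row, column] in pixels, amid what is visible of it).
- mark_of(camera, target): "position" ([row, column] in pixels: a listed point, or the origin of a listed thing).
The state is a dict: "clock": time; "joints": joint angles; "qvel": joint speeds; "joint_torque": joint torques, N m; "position": TCP position; "tcp_rot": TCP orientation; "wrist_force": force on the tool from outside, world axes, zero at the start; "ft_torque": the same for the moment, N m; "gripper_width": finger opening in mm.
Only numpy, scipy, OpenCV 4.12 (cv2) and the standard library are available. Lean on these libraries where they do the work, as an engineer would, in place of code of your own. Each camera call takes 0.05 s, during which the arm holds its last target. There are 200 camera calls.

## Working session

There is one attempt and no reset: what is moved stays moved. The work goes in short steps, each a Python script; the robot and the scene stay as the last script left them, time stands still between calls to the robot, and variables do not carry over. Pictures are saved under pics/ and viewed, about 8 in all and at most 12, crops included, and the job is handed in when it is done.

```bash
mkdir -p pics && ls
cat > h.py <<'E'
import numpy as np, cv2
from rig import *
def cam(n):
    c=camera_info(n);K=np.array([[c['fx'],0,c['cx']],[0,c['fy'],c['cy']],[0,0,1.]])
    return K,np.array(c['rvec'],float),np.array(c['tvec'],float)
def w2p(n,P):
    K,r,t=cam(n);p,_=cv2.projectPoints(np.array(P,float).reshape(-1,1,3),r,t,K,None);return p[:,0]
def p2w(n,rc,z):
    K,r,t=cam(n);R=cv2.Rodrigues(r)[0];C=-R.T@t
    d=R.T@np.linalg.inv(K)@np.array([rc[1],rc[0],1.]);return C+d*(z-C[2])/d[2]
def save(n,f):
    im=grab_frame(n);cv2.imwrite('pics/'+f,im[:,:,::-1]);return im
E
python3 - <<'E'
from h import *
a=save('scene','s0.png');b=save('top','t0.png')
cv2.imwrite('pics/b0.png',cv2.resize(np.vstack([a,b]),None,fx=.78,fy=.78)[:,:,::-1])
for c in ('scene','top'):
    K,r,t=cam(c);print(c,K[0,0],(-cv2.Rodrigues(r)[0].T@t).round())
    for n,z in [('bush',0),('jig',0),('ledge',10),('slot_mouth',25.5),('slot_end',25.5),('spacer',0),('masking_tape',0),('pliers_1',0)]:
        print(n,[(np.round(m['position']),round(m['score'],2),p2w(c,m['position'],z).round(1)) for m in mark_of(c,n)])
print(read_state()['clock'])
E
```

```text
pics
scene 495.077769580366 [ -653. -1178.   860.]
bush [(array([241., 292.]), 0.79, array([ 417.5, -345.9,    0. ])), (array([230., 270.]), 0.55, array([ 427.4, -244. ,    0. ]))]
jig [(array([166., 210.]), 0.81, array([669.3, 302.3,   0. ]))]
ledge [(array([166., 206.]), 0.94, array([643.8, 301.2,  10. ])), (array([202., 271.]), 0.52, array([ 571.4, -129.3,   10. ]))]
slot_mouth [(array([163., 209.]), 0.98, array([647.9, 285.3,  25.5])), (array([196., 277.]), 0.7, array([ 595.7, -136.9,   25.5])), (array([200., 272.]), 0.4, array([ 561.8, -141.9,   25.5]))]
slot_end [(array([155., 225.]), 0.77, array([753.2, 294.3,  25.5])), (array([193., 294.]), 0.63, array([ 652.2, -172.8,   25.5]))]
spacer [(array([232., 327.]), 0.7, array([ 538. , -400.1,    0. ]))]
masking_tape [(array([182., 252.]), 0.67, array([663.4,  49. ,   0. ])), (array([191., 293.]), 0.3, array([ 706.5, -125.9,    0. ]))]
pliers_1 [(array([258., 339.]), 0.91, array([ 433.1, -515.9,    0. ])), (array([190., 294.]), 0.54, array([ 718.6, -122.9,    0. ]))]
top 368.649968065921 [ 398. -135. 1088.]
bush [(array([224., 334.]
[... 197 characters left out ...]
9, array([674.7, 283.2,   0. ]))]
ledge [(array([162., 120.]), 0.87, array([640. , 293.2,  10. ])), (array([181., 259.]), 0.73, array([ 569.1, -124.1,   10. ]))]
slot_mouth [(array([157., 122.]), 0.56, array([650. , 281.6,  25.5]))]
slot_end [(array([129., 122.]), 0.81, array([736.3, 281.8,  25.5])), (array([145., 268.]), 0.8, array([ 675. , -153.6,   25.5]))]
spacer [(array([191., 346.]), 0.44, array([ 533.5, -382. ,    0. ])), (array([225., 395.]), 0.2, array([ 428.2, -517.7,    0. ]))]
masking_tape [(array([161., 200.]), 0.84, array([638.7,  53.3,   0. ]))]
pliers_1 [(array([226., 396.]), 0.61, array([ 427. , -519.7,    0. ])), (array([160., 200.]), 0.5, array([641.7,  52.4,   0. ]))]
0.9
```

View pics/b0.png

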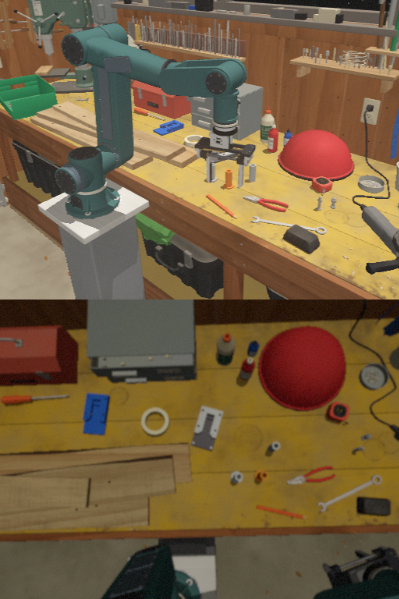

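The blue jig at left (world y≈+283) and the orange bush (top, about r224 c334) are decoys. The steel jig is at about r168 c264. There are two grey cylinders, near r226 c303 and r191 c346, so I'll enlarge to tell them apart.

Run:
```python
import cv2,numpy as np
t=cv2.imread('pics/t0.png')[125:245,235:365]; s=cv2.imread('pics/s0.png')[175:265,250:350]
a=cv2.resize(t,(520,480),interpolation=cv2.INTER_CUBIC)
cv2.imwrite('pics/c1.png',cv2.convertScaleAbs(a,alpha=1.5)); cv2.imwrite('pics/c2.png',cv2.resize(s,(600,540),interpolation=cv2.INTER_CUBIC))
```

```text
(no output)
```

View pics/c1.png

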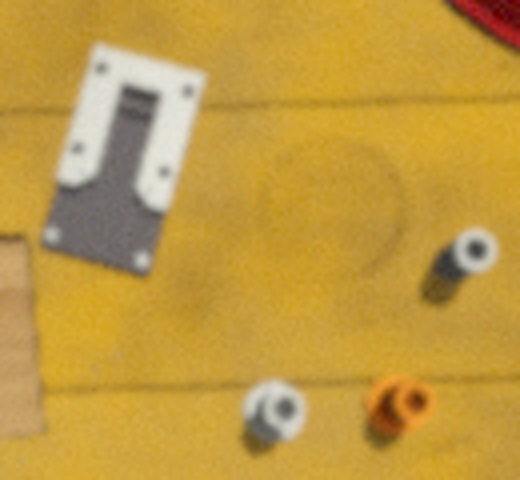

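View pics/c2.png

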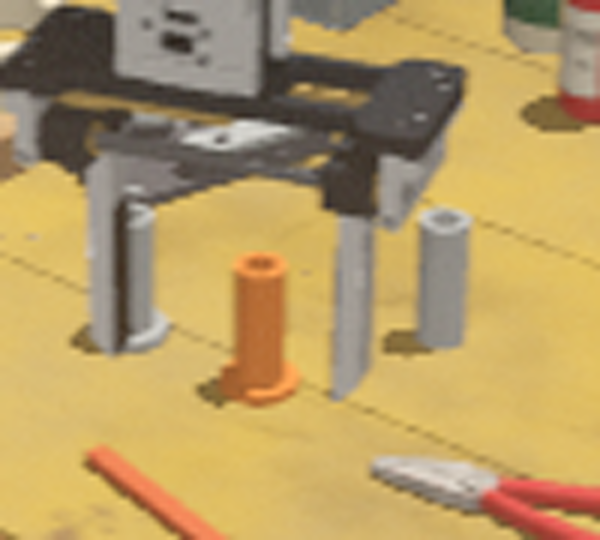

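The flanged grey bush is at lower left (crop about 274,409, top r≈227 c≈303). The plain spacer is at the right, at crop (475,250). In the steel jig, the ledge is at the lower (near) side and the slot runs away from the robot, slightly toward -y. Next I'll fit the jig pose against the blue channel.

```bash
cat > fit.py <<'E'
from h import *
from scipy.optimize import minimize
def prisms(p):
    x,y,a=p;c,s=np.cos(a),np.sin(a)
    return lambda P:np.array([[x+c*u-s*v,y+s*u+c*v,z] for u,v,z in P])
S=8
def fitjig(im,p0,box=(130,205,235,300)):
    r0,r1,c0,c1=box;B=cv2.GaussianBlur(im[r0:r1,c0:c1,2].astype(float),(0,0),.5)
    def layers(p):
        T=prisms(p)
        def poly(P,fill):
            m=np.zeros(((r1-r0)*S,(c1-c0)*S),np.uint8)
            q=(w2p('top',T(P))-[c0-.5,r0-.5])*S
            if fill=='h': q=cv2.convexHull(q.astype(np.float32))[:,0]
            cv2.fillPoly(m,[np.round(q*16).astype(np.int32)],255,shift=4)
            return cv2.GaussianBlur(cv2.resize(m,(c1-c0,r1-r0),interpolation=cv2.INTER_AREA)/255.,(0,0),.7)
        box_=lambda a,b,z0,z1:[(u,v,z) for u in(a,b) for v in(-42,42) for z in(z0,z1)]
        slab=poly(box_(-70,84,0,10)+box_(-22,84,10,25.5),'h')
        plate=poly([(-22,-42,25.5),(84,-42,25.5),(84,42,25.5),(-22,42,25.5),(-22,26.5,25.5),(-11,15.5,25.5),(62,15.5,25.5),(62,-15.5,25.5),(-11,-15.5,25.5),(-22,-26.5,25.5)],0)
        return slab,plate
    def cost(q):
        p=[p0[0]+q[0],p0[1]+q[1],p0[2]+q[2]/50];A=np.stack([np.ones(B.size)]+[l.ravel() for l in layers(p)],1)
        w,*_=np.linalg.lstsq(A,B.ravel(),rcond=None);return np.abs(A@w-B.ravel()).mean()
    r=minimize(cost,[0,0,0],method='Nelder-Mead',options=dict(initial_simplex=[[0,0,0],[6,0,0],[0,6,0],[0,0,6]],xatol=.05,fatol=1e-3))
    q=r.x;return np.array([p0[0]+q[0],p0[1]+q[1],p0[2]+q[2]/50]),r.fun,cost([0,0,0])
E
python3 - <<'E'
from fit import *
im=cv2.imread('pics/t0.png')[:,:,::-1]
for a in(-.2,-.3): print(fitjig(im,[612,-138,a]))
print('bush flange',p2w('top',(226.9,303.1),6),'top',p2w('top',(226.6,305.9),75))
print('spacer top',p2w('top',(125+250.5/4-.5,235+476/4-.5),75),'orange top',p2w('top',(125+401/4-.5,235+415/4-.5),75))
# grey blob of flange+barrel
m=(im[:,:,2]>90)[200:250,285:320]
n,l,st,ce=cv2.connectedComponentsWithStats(m.astype(np.uint8));print(st,ce+[285,200])
E
```

```text
(array([ 6.11337862e+02, -1.40977193e+02, -3.12064432e-01]), np.float64(5.44562308648668), np.float64(10.106292704024067))
(array([ 6.11372412e+02, -1.40993795e+02, -3.11772735e-01]), np.float64(5.44562308648668), np.float64(7.454086652294306))
bush flange [ 430.77080088 -248.5092314     6.        ] top [ 429.31582337 -248.92236095   75.        ]
spacer top [ 534.10502496 -384.86872487   75.        ] orange top [ 431.89735044 -337.09453184   75.        ]
[[   0    0   35   50 1617]
 [  11   20   16   15  133]] [[301.85343228 224.36734694]
 [303.78195489 226.11278195]]
```

```bash
cat >> h.py <<'E'
JP=np.array([611.35,-141.0]);YA=-0.312
def rot(yaw,flip=1):
    c,s=np.cos(yaw)*flip,np.sin(yaw)*flip
    return np.array([[c,s,0],[s,-c,0],[0,0,-1.]])
ex=np.array([np.cos(YA),np.sin(YA)]);ey=np.array([-np.sin(YA),np.cos(YA)])
def jw(x,y,z): return list(JP+x*ex+y*ey)+[z]
def wj(p): d=np.array(p[:2])-JP;return d@ex,d@ey
def F():
    f=np.array(read_state()['wrist_force']);return np.array([f[:2]@ex,f[:2]@ey,f[2]])
E
python3 - <<'E'
from h import *
b=[430.5,-248.7]
for fl in(1,-1): print(fl,[np.round(solve_ik(p,rot(YA,fl)),0).tolist() for p in (b+[150],b+[42],jw(-47,0,52),jw(44,0,52))])
fl=min((1,-1),key=lambda f:np.abs(solve_ik(b+[42],rot(YA,f))[5]))
print(fl);set_gripper(70)
move_pose(b+[140],rot(YA,fl)); servo_line(b+[42],velocity=120)
print(read_state()['clock'],F()); set_gripper(0)
s=read_state();print(s['clock'],s['gripper_width'],F())
servo_line(b+[100],velocity=120);pause(.2)
s=read_state();print(s['clock'],s['gripper_width'],F())
E
```

```text
1 [[-37.0, -0.0, 93.0, -0.0, 87.0, -19.0], [-37.0, 5.0, 100.0, -0.0, 75.0, -19.0], [-18.0, 14.0, 88.0, -0.0, 77.0, -0.0], [-18.0, 25.0, 74.0, -0.0, 81.0, -0.0]]AttributeError: 'NoneType' object has no attribute 'rint'

The above exception was the direct cause of the following exception:

Traceback (most recent call last):
TypeError: loop of ufunc does not support argument 0 of type NoneType which has no callable rint method
```

Run:
```python
from h import *
b=[430.5,-248.7]
set_gripper(70)
move_pose(b+[140],rot(YA)); servo_line(b+[42],velocity=120)
print(read_state()['clock'],F()); set_gripper(0)
s=read_state();print(s['clock'],s['gripper_width'],F())
servo_line(b+[100],velocity=120);pause(.2)
s=read_state();print(s['clock'],s['gripper_width'],F())
servo_line(jw(-50,0,100),velocity=200);pause(.2)
print(read_state()['clock'],F())
im=save('top','t1.png'); s=save('scene','s1.png')
a=cv2.resize(im[125:205,225:325],(600,480),interpolation=cv2.INTER_CUBIC);print(a.shape)
cv2.imwrite('pics/c3.png',np.hstack([cv2.convertScaleAbs(a,alpha=1.4)[:,:,::-1][:, :400],cv2.resize(s[150:246,230:310],(400,480),interpolation=cv2.INTER_CUBIC)[:,:,::-1]]))
```

```text
3.8667 [ 0.28473841 -0.49532722  0.29328477]
4.5917 27.649279772677158 [-0.71886055  0.71466333  1.4953268 ]
5.425 27.545711844866517 [ 0.44307657  0.16122584 -3.64521649]
6.6833 [-0.03721451 -0.39075716 -3.03263979]
(480, 600, 3)
```

View pics/c3.png

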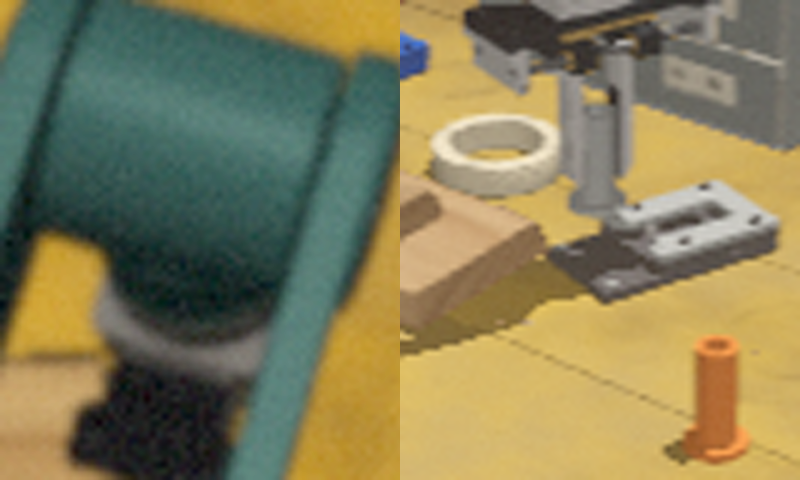

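The right half shows the bush held upright between the fingers, just in front of the steel jig. The top view is blocked by the arm. I'll lower it to contact next.

Run:
```python
from h import *
servo_line(jw(-50,0,55),velocity=100);pause(.15)
f0=F();print('base',f0,read_state()['clock'])
z=55
while z>50:
    z-=.5;servo_line(jw(-50,0,z),velocity=20)
    d=F()-f0
    if z<54: print(z,d.round(1),np.round(read_state()['position'][2],2))
    if d[2]>2.5: break
pause(.2);print(z,(F()-f0).round(2),read_state()['clock'],read_state()['gripper_width'])
np.save('f0.npy',f0)
s=save('scene','s2.png')
cv2.imwrite('pics/c4.png',cv2.resize(s[155:225,240:330],(720,560),interpolation=cv2.INTER_CUBIC)[:,:,::-1])
```

```text
base [-0.28782995 -0.0238122  -2.96740389] 7.5333
53.5 [ 0.7 -0.6  0.5] 53.43
53.0 [-0.  -0.1 -0.5] 52.93
52.5 [0.9 0.3 0.3] 52.45
52.0 [ 1.5  0.3 -0.7] 52.0
51.5 [-0.6  0.   4. ] 51.98
51.5 [-1.18  0.1   3.82] 9.4833 27.654478594012858
```

View pics/c4.png

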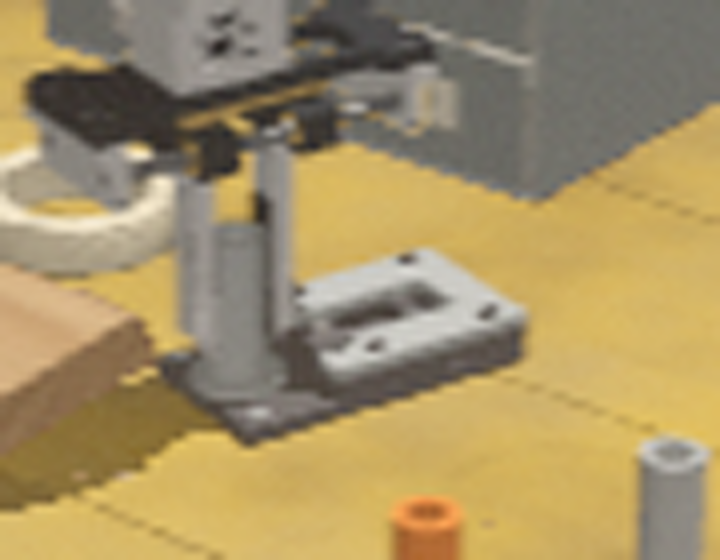

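The bush stands on the ledge in front of the slot. Contact came at z≈52, which matches the 10 mm slab, and the stiffness is about 8 N/mm. Now I'll slide it in while complying sideways.

```bash
cat > slide.py <<'E'
from h import *
f0=np.load('f0.npy')
def slide(x,y,z,xend,step,lim,v=25,gain=.06):
    while x<xend:
        x+=step;servo_line(jw(x,y,z),velocity=v)
        d=F()-f0
        if abs(d[1])>1.5:y+=np.clip(gain*d[1],-.5,.5)
        s=read_state();a=wj(s['position'])
        print(f"{x:.1f} {y:.2f} act {a[0]:.2f} {a[1]:.2f} {s['position'][2]:.2f} F",d.round(1),round(s['clock'],1))
        if -d[0]>lim: break
    return x,y
E
python3 - <<'E'
from slide import *
x,y=slide(-50,0,51.9,4,1.5,9)
np.save('xy.npy',[x,y])
E
```

```text
-48.5 0.00 act -48.63 0.02 51.94 F [-2.6  0.5  4.3] 9.8
-47.0 0.00 act -47.26 0.04 51.94 F [-4.2  0.2  6.8] 10.0
-45.5 0.00 act -45.54 0.02 51.95 F [-3.2  0.6  5.9] 10.3
-44.0 0.00 act -43.99 0.02 51.96 F [-2.8 -0.4  5.8] 10.5
-42.5 0.00 act -42.46 0.01 51.94 F [-3.6  0.2  6.3] 10.8
-41.0 0.00 act -40.95 0.02 51.93 F [-3.3 -0.1  6.3] 11.0
-39.5 0.00 act -39.45 0.00 51.95 F [-3.9  0.5  8.5] 11.3
-38.0 0.00 act -37.96 -0.01 51.96 F [-3.   0.4  7.3] 11.5
-36.5 0.00 act -36.47 -0.01 51.92 F [-4.5  0.6  6.8] 11.8
-35.0 0.00 act -34.99 -0.02 51.92 F [-4.7  0.9  7. ] 12.0
-33.5 0.00 act -33.50 0.01 51.93 F [-4.8 -0.1  7.5] 12.3
-32.0 0.00 act -32.00 0.01 51.94 F [-4.1 -0.4  6.7] 12.5
-30.5 0.00 act -30.48 -0.01 51.94 F [-4.1 -0.1  7.4] 12.8
-29.0 0.00 act -29.02 0.00 51.94 F [-5.4  0.4  7.6] 13.0
-27.5 0.00 act -27.51 -0.03 51.93 F [-4.4  0.3  6.9] 13.3
-26.0 0.00 act -26.01 0.01 51.93 F [-5.   0.1  7.1] 13.5
-24.5 0.00 act -24.50 0.01 51.93 F [-5.6  0.4  6.9] 13.8
-23.0 0.00 act -23.00 0.04 51.93 F [-4.7 -0.7  7.4] 14.0
-21.5 0.00 act -21.51 -0.01 51.91 F [-4.6  0.5  8.1] 14.3
-20.0 0.00 act -19.98 -0.00 51.95 F [-5.3 -0.6  7.7] 14.5
-18.5 0.00 act -18.50 -0.02 51.94 F [-5.6  0.2  7.3] 14.8
-17.0 0.00 act -17.01 0.01 51.94 F [-4.9  0.8  8.2] 15.0
-15.5 0.00 act -15.48 -0.02 51.95 F [-4.9 -0.6  8.5] 15.3
-14.0 0.00 act -13.99 0.02 51.94 F [-4.9 -0.5  9.4] 15.5
-12.5 0.00 act -12.49 -0.02 51.94 F [-4.7  0.3  7.5] 15.8
-11.0 0.00 act -10.99 0.02 51.95 F [-4.5 -0.1  8. ] 16.0
-9.5 0.00 act -10.39 -0.06 51.90 F [-7.6 -0.4 10.4] 16.3
-8.0 0.00 act -9.72 -0.19 51.95 F [-9.6 -0.5 10.3] 16.5
```

Run:
```python
from slide import *
def st(t):
    s=read_state();a=wj(s['position']);print(t,np.round(a,2),round(s['position'][2],2),(F()-f0).round(1),np.round(s['ft_torque'],2),round(s['clock'],1),round(s['gripper_width'],2))
st('now');pause(.3);st('pause')
x,y=np.load('xy.npy');a=wj(read_state()['position'])
x=a[0];servo_line(jw(x,0,52.3),velocity=20);pause(.15);st('unloaded')
x,y=slide(x,0,52.3,x+4,.5,11,v=25)
pause(.2);st('end');np.save('xy.npy',[x,y])
```

```text
now [-9.72 -0.19] 51.95 [-9.6 -0.5 10.3] [0.54 1.88 0.03] 16.5 27.65
pause [-9.75 -0.13] 51.93 [-8.8 -0.5 10.8] [0.49 1.81 0.04] 16.8 27.52
unloaded [-9.94 -0.18] 51.95 [-4.1 -0.5  5.1] [ 0.2   1.01 -0.03] 17.2 27.7
-9.2 0.00 act -9.83 -0.20 51.95 F [-5.8 -1.   5.7] 17.5
-8.7 0.00 act -9.67 -0.22 51.94 F [-6.8 -0.9  6.4] 17.7
-8.2 0.00 act -9.53 -0.25 51.95 F [-8.  -0.1  7.6] 18.0
-7.7 0.00 act -9.19 -0.33 51.93 F [-7.3 -1.4  6.7] 18.2
-7.2 0.00 act -8.80 -0.42 51.94 F [-7.4 -1.3  6.8] 18.5
-6.7 -0.13 act -8.38 -0.52 51.97 F [-7.8 -2.2  8.1] 18.7
-6.2 -0.13 act -7.92 -0.65 51.93 F [-8.4 -1.3  8.6] 19.0
-5.7 -0.13 act -7.42 -0.76 51.97 F [-8.6 -1.2  8.4] 19.2
end [-7.41 -0.81] 51.97 [-8.1 -1.8  7.4] [0.17 1.7  0.06] 19.4 27.34
```

Run:
```python
from slide import *
x,y=np.load('xy.npy')
z=53.0;servo_line(jw(x,y,z),velocity=20);print((F()-f0).round(1))
x,y=slide(x,y,z,x+12,.75,12,v=25,gain=.1)
np.save('xy.npy',[x,y])
```

```text
[-4.6 -2.2  3.5]
-5.0 -0.34 act -6.06 -1.25 51.99 F [-6.  -2.1  4.8] 19.9
-4.2 -0.63 act -5.29 -1.50 51.97 F [-5.4 -2.9  4.3] 20.2
-3.5 -0.95 act -4.67 -1.66 52.00 F [-6.1 -3.2  3.6] 20.4
-2.7 -1.11 act -4.58 -1.72 51.96 F [-8.1 -1.5  6. ] 20.7
-2.0 -1.34 act -4.49 -1.71 52.01 F [-8.8 -2.4  7.2] 20.9
-1.2 -1.53 act -4.40 -1.77 52.00 F [-11.   -1.9   7.8] 21.2
-0.5 -1.53 act -3.55 -1.79 52.03 F [-11.5  -1.    7.6] 21.4
0.3 -1.53 act -2.81 -1.80 52.01 F [-11.1  -1.2   8. ] 21.7
1.0 -1.53 act -2.70 -1.78 52.03 F [-12.8  -0.1  10.1] 21.9
```

```bash
sed -i 's/^        s=read_state();a=/        z+=np.clip(.1*(d[2]-2),-.4,.4)\n        s=read_state();a=/; s/return x,y/return x,y,z/' slide.py
python3 - <<'E'
from slide import *
x,y=np.load('xy.npy')
z=54;servo_line(jw(x,y,z),velocity=20);print((F()-f0).round(1),wj(read_state()['position']))
x,y,z=slide(x,y,z,x+14,.75,12,v=25,gain=.1)
np.save('xy.npy',[x,y,z]);print(z)
E
```

```text
[-4.5 -1.6  1.2] (np.float64(-0.760659130336932), np.float64(-1.841233752320678))
1.8 -1.53 act -0.14 -1.82 52.02 F [-5.7 -1.   1.9] 22.4
2.5 -1.53 act 0.50 -1.83 51.98 F [-6.8 -0.1  2.7] 22.7
3.3 -1.53 act 1.22 -1.82 52.01 F [-6.3 -0.4  3.6] 22.9
4.0 -1.53 act 1.81 -1.79 52.01 F [-8.3 -0.7  2.7] 23.2
4.8 -1.53 act 1.90 -1.78 52.03 F [-7.8 -1.4  3.4] 23.4
5.5 -1.53 act 2.50 -1.81 52.08 F [-6.9 -1.1  2.8] 23.7
6.3 -1.53 act 2.62 -1.80 52.08 F [-9.1 -0.8  4.2] 23.9
7.0 -1.53 act 5.04 -1.79 52.11 F [-5.2 -0.1  0.2] 24.2
7.8 -1.53 act 5.90 -1.78 52.07 F [-5.1 -0.8  0.6] 24.4
8.5 -1.53 act 5.99 -1.80 52.07 F [-8.2 -0.5  2.7] 24.7
9.3 -1.70 act 6.08 -1.82 52.06 F [-9.3 -1.6  3. ] 24.9
10.0 -1.70 act 8.18 -1.81 52.04 F [-5.3 -1.5  1.6] 25.2
10.8 -1.70 act 8.28 -1.81 52.06 F [-6.9  0.   2.5] 25.4
11.5 -1.70 act 9.61 -1.79 52.04 F [-5.7 -0.5  1.1] 25.7
12.3 -1.70 act 10.22 -1.81 52.06 F [-6.2 -0.3  1.7] 25.9
13.0 -1.70 act 11.62 -1.80 52.08 F [-4.  -1.1 -1.9] 26.2
13.8 -1.91 act 14.06 -1.77 52.98 F [-0.8 -2.1 -3.1] 26.4
14.5 -1.91 act 14.63 -1.78 53.31 F [-0.9  0.2 -4. ] 26.7
15.3 -1.91 act 15.49 -1.75 53.43 F [-2.9  0.4 -3.6] 26.9
52.89127416900505
```

The catch has sprung back at x≈13, so home should be near 26 to 28. I'm moving on to the stop.

Run:
```python
from slide import *
x,y,z=np.load('xy.npy');x,y=15.3,-1.8
z=52.3;servo_line(jw(x,y,z),velocity=20);print((F()-f0).round(1),wj(read_state()['position']))
x,y,z=slide(x,y,z,x+18,.75,8.5,v=25,gain=.05)
pause(.15);print((F()-f0).round(1),wj(read_state()['position']),read_state()['position'][2],read_state()['gripper_width'])
np.save('xy.npy',[x,y,z]);print(z)
```

```text
[-1.3  1.5  0.4] (np.float64(15.966657743667435), np.float64(-1.7641345436768752))
16.1 -1.80 act 16.53 -1.77 53.03 F [-1.7  0.5  2.4] 27.4
16.8 -1.80 act 17.42 -1.75 52.81 F [-0.7  0.   2.2] 27.7
17.6 -1.80 act 18.04 -1.78 52.60 F [-0.7  1.3  1.9] 27.9
18.3 -1.72 act 18.47 -1.75 52.43 F [-0.7  1.6  1.9] 28.2
19.1 -1.72 act 19.16 -1.75 52.23 F [-1.4 -0.1  1.4] 28.4
19.8 -1.72 act 19.77 -1.73 52.03 F [-1.2  0.3  1.2] 28.7
20.6 -1.72 act 20.36 -1.70 51.99 F [-1.7  0.2  0.6] 28.9
21.3 -1.72 act 21.09 -1.70 52.02 F [-2.7  0.5  1.3] 29.2
22.1 -1.72 act 21.83 -1.69 52.03 F [-2.2  0.4  3. ] 29.4
22.8 -1.72 act 21.95 -1.69 52.02 F [-4.7 -0.2  3.1] 29.7
23.6 -1.72 act 22.04 -1.72 52.04 F [-6.1 -0.   3.5] 29.9
24.3 -1.72 act 22.11 -1.71 52.05 F [-7.9  0.3  4.7] 30.2
25.1 -1.72 act 22.19 -1.69 52.05 F [-9.4  0.6  5.5] 30.4
[-8.2  1.   5. ] (np.float64(22.193789148691756), np.float64(-1.7110492075130508)) 52.079084973332066 27.45818869546489
52.96489918300827
```

Run:
```python
from slide import *
x,y,z=np.load('xy.npy')
z+=.5;servo_line(jw(x,y,z),velocity=20);pause(.1)
for i in range(14):
    fs=[]
    for _ in range(4): pause(.03);fs.append(F()-f0)
    d=np.mean(fs,0);s=read_state()
    print(f"{x:.2f} {z:.2f}",np.round(wj(s['position']),2),round(s['position'][2],2),d.round(1),round(s['gripper_width'],2),round(s['clock'],1))
    if -d[0]>13.6: break
    x+=float(np.clip((14.3+d[0])/3,.2,.75));z+=np.clip(.1*(d[2]-2),-.2,.4)
    servo_line(jw(x,y,z),velocity=20)
for _ in range(6): pause(.1);print((F()-f0).round(1))
np.save('xy.npy',[x,y,z])
```

```text
25.05 53.46 [22.22 -1.71] 52.12 [-7.9 -0.4  2.3] 27.64 31.1
25.80 53.50 [22.32 -1.69] 52.17 [-9.6 -0.5  3.3] 27.48 31.4
26.55 53.63 [22.39 -1.66] 52.15 [-11.1  -0.3   3.4] 27.71 31.8
27.30 53.77 [22.51 -1.69] 52.2 [-12.2  -0.3   4.7] 27.88 32.2
28.01 54.04 [22.61 -1.68] 52.26 [-13.   -0.1   5. ] 27.54 32.6
28.42 54.34 [22.65 -1.69] 52.25 [-13.9  -0.1   4.9] 27.66 33.0
[-13.4  -0.4   4.8]
[-13.6  -0.4   5.2]
[-13.4   0.1   4.6]
[-13.5   0.4   4.6]
[-13.9  -0.7   4.8]
[-12.8  -1.    4.6]
```

Run:
```python
from slide import *
x,y,z=np.load('xy.npy')
def m(n=5):
    fs=[]
    for _ in range(n): pause(.03);fs.append(F()-f0)
    d=np.mean(fs,0);s=read_state()
    print(f"{x:.2f} {z:.2f}",np.round(wj(s['position']),2),round(s['position'][2],2),d.round(1),round(s['clock'],1));return d
for _ in range(3):
    x+=.3;z+=.2;servo_line(jw(x,y,z),velocity=20);d=m()
    if -d[0]>14.8:break
pause(.4);m()
# relax towards the actual position
for _ in range(10):
    a=wj(read_state()['position']);x+=-.8;z+=.3*(52.2-z)
    servo_line(jw(x,y,z),velocity=20);d=m(2)
    if -d[0]<3:break
np.save('xy.npy',[x,y,z])
```

```text
28.72 54.54 [22.69 -1.68] 52.29 [-14.1  -0.6   4.2] 34.0
29.02 54.74 [22.73 -1.68] 52.27 [-14.3  -0.3   4.6] 34.4
29.32 54.94 [22.77 -1.67] 52.32 [-14.6  -0.3   4.1] 34.8
29.32 54.94 [22.8 -1.7] 52.34 [-14.7  -0.7   4.2] 35.4
28.52 54.12 [22.7 -1.7] 52.3 [-14.1  -0.4   6.1] 35.7
27.72 53.54 [22.61 -1.68] 52.24 [-13.4  -0.7   6.3] 36.0
26.92 53.14 [22.52 -1.67] 52.23 [-11.   -0.5   5.5] 36.4
26.12 52.86 [22.44 -1.67] 52.19 [-11.    0.4   5.8] 36.7
25.32 52.66 [22.33 -1.7 ] 52.14 [-8.9 -0.1  4.9] 37.0
24.52 52.52 [22.23 -1.71] 52.08 [-7.6  0.6  4.3] 37.3
23.72 52.43 [22.12 -1.7 ] 52.06 [-6.  -0.3  2.9] 37.6
22.92 52.36 [22.02 -1.71] 52.03 [-5.6 -0.8  2.4] 37.9
22.12 52.31 [21.91 -1.7 ] 52.03 [-3.   0.1  1. ] 38.2
21.32 52.28 [21.79 -1.73] 52.02 [-0.3  0.  -1.9] 38.6
```

Run:
```python
from slide import *
set_gripper(52);pause(.1)
p=read_state()['position'];print(F().round(1),wj(p))
servo_line([p[0],p[1],150],velocity=150)
p=jw(-150,-60,200);servo_line(p,velocity=250)
print(read_state()['clock'],F().round(1))
s=save('scene','s3.png');t=save('top','t3.png')
a=cv2.resize(s[155:225,240:330],(400,311),interpolation=cv2.INTER_CUBIC);b=cv2.resize(t[125:195,225:315],(400,311),interpolation=cv2.INTER_CUBIC)
cv2.imwrite('pics/c5.png',np.hstack([a,cv2.convertScaleAbs(b,alpha=1.4)])[:,:,::-1])
for n,P in(('jig frame bush top at 22',jw(22,-1.7,85)),('base',jw(22,-1.7,10))): print(n,w2p('scene',P),w2p('top',P))
```

```text
[-0.1  0.1  0.6] (np.float64(21.36032717546409), np.float64(-1.6882661580373084))
40.95 [-0.9 -0.5  0.2]
jig frame bush top at 22 [[285.89592984 179.07114725]] [[267.17658854 154.35249834]]
base [[285.84536813 197.23134044]] [[266.99357148 160.08286955]]
```

View pics/c5.png

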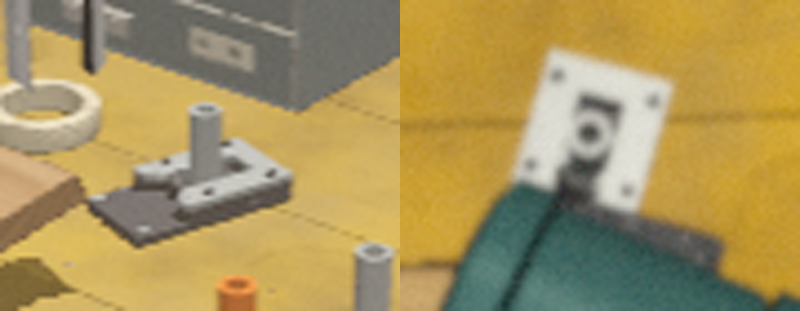

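The bush stands upright in the slot. Its top is at top-view (c268, r154.5), against a predicted (267, 154) for x≈22 in the jig. The gripper is clear, and the orange bush and the spacer are where they were.

Run:
```python
from h import *
close_job()
```

```text
the job is handed in; nothing more can be done
```

I put the bush in the jig and handed the job in at about 41 s, with the bush upright at the stop and the gripper clear. No verdict is reported on hand-in.

- **Placing:** I gripped the flanged grey bush low on the barrel and set it on the steel jig's ledge. Contact came at the expected slab height.
- **Sliding in:** I slid it in while giving way sideways. The catch was felt from jig x ≈ -10 mm and let go between about 8 and 14 mm.
- **Pressing home:** A stiff stop came at x ≈ 22 mm. I built the push up to about 14.7 N on the wrist and held 13–14.7 N for over a second. The highest push reading was 14.7 N. I then relaxed it, opened the gripper and backed away.

**Last checks:** The final pictures show the bush upright in the slot, within about 1 pixel (3 mm) of where it was felt to stop. The orange bush and the spacer had not moved, and I did not re-check the masking tape or pliers.

**Doubts:**
- **Stop force:** The 14.7 N is the wrist reading. The bush was also pressing down on the slab with about 4–5 N, so the force on the stop was probably 1–3 N lower.
- **Catch position:** For home at 22 mm the catch should let go at 8 mm. It released late and stuttering, up to about 14 mm, which I put down to friction. The onset fits home at 20–22 mm.
- **Sideways offset:** The bush ended 1.7 mm to the -y side of my fitted slot centre line. That fits the catch pushing it over, or a small error in my jig fit.

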